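# Put that in there: point at the clip, then at the empty jar

### The arm

A 7-joint arm with a two-finger parallel gripper is mounted at the origin on the work surface. World frame = base frame: x ahead of the robot, y to its left, z up, the work surface at z = 0. Lengths are in mm, angles in degrees, forces in N, time in s.
With the tool pointing down it reaches from about 400 to 900 mm from the base axis. Payload 5.5 kg.
Tool frame: the origin (TCP) lies on the centre line of the jaws, within the pads' length; the fingertips stand 22 mm ahead of it and the grasp point (between the pads) lies 3 mm ahead of it (robot.nose_length is the distance from the TCP to the fingertips, in mm); z points along the fingers, y is the line along which they close (so a half turn about z gives the same grasp; the last joint's range is limited). The gripper opens to 85 mm and grips with 20 to 120 N. Pads are 22 mm wide; open, the fingers measure 114 mm over their backs; the gripper's body (76 mm by 85 mm) begins 54 mm behind the grasp point. The pads swing forward as they close: fully open they stand 13 mm farther back than shut.
Start: joints at [-55.336, 28.699, -24.465, 88.831, 12.651, 65.22, -12.049], TCP at [217.832, 612.412, 231.91] pointing down, gripper open.
Joint ranges: [-164.97, 164.97], [-17.58, 116.51], [-87.97, 89.64], [11.32, 138.91], [-80.73, 260.73], [10.89, 115.49], [-147.41, 147.41]. Speed limits (degrees/s): [147.25, 147.25, 180, 180, 180, 180, 180].

### API

Orientations are given as a 3x3 rotation matrix whose columns are the frame's x, y, z axes.
In Python, from rig import robot gives the robot as it stands.
- The arm moves only by the tool step_arm, never from a script. Its argument "deltas" is a list of rows, each an object of numbers: "dx", "dy", "dz": the shift along the world's x, y, z in cm; "ax", "ay", "az": the turn, a rotation vector about the world's x, y, z in degrees. A call has exactly 8 rows; each row shifts and turns the commanded pose from where the row before left it; what a row does not reach is not made up. A row lasts 1/12 s, in which the tool goes at most 41.7 mm and 7.16 degrees, less where a joint would pass 70% of its speed; a pose out of reach is approached as far as the arm can. A call with a gripper value outside its range is refused whole. "claw" is the finger opening in cm, from 0 to 8.54, set as the call begins (left out, the last holds). The fingers move at their own pace and stop on an object; "squeeze" is the grip in N (left out, the last holds). Time passes only in rows, so rows that do not move let the fingers close, or fill a call up. It gives the time, the measured TCP pose, the force, the opening and the grip force at its end, in the units of the state.
- robot.get_state(): the state, without advancing time (a new reading comes with each control period).
- robot.get_image(name): name is "scene" or "top" or "wrist"; returns the picture (400x640x3 uint8, blue, green, red); there is no depth.
- robot.camera_info(name): a dict with "fx", "fy", "cx", "cy" (pixels), "pose" (4x4, takes a point from camera to world coordinates). Camera axes: x right, y down, z forward; pixel columns grow to the right and rows downward; lengths in mm; the calibration is good to about 2 mm. A picture is of the moment at which its call begins: read the wrist's pose just before it. camera_info takes no time and is no camera call; for the wrist camera it gives the pose at the moment of the call.
- robot.job_done(): hands the job in; it is judged then, once.
The state is a dict: "time": time; "joints": joint angles; "joint_vel": joint speeds; "joint_efforts": joint torques, N m; "ee_pos": TCP position; "ee_rot": TCP orientation; "wrist_force": force on the tool from outside, world axes, zero at the start; "torque": the same for the moment, N m; "width": finger opening in mm; "grasp_force": force on a finger pad.
Only numpy, scipy, OpenCV 4.12 (cv2) and the standard library are available. Lean on these libraries where they do the work, as an engineer would, in place of code of your own. Each camera call takes 0.05 s, during which the arm holds its last target. There are 200 camera calls.

### The job

Show the helper who tidies this bedside cabinet what to put away and where: point at the black spring clip by holding the fingertips a few centimetres above its middle for two seconds, then point in the same way for two seconds at the mouth of the empty glass jar (not the jar with beads in it), from above and not reaching in. Finish still pointing at the empty jar. Touch and move nothing at all.

Things in the scene. Friction and masses are not known exactly. Their poses are not given: they have to be found in the camera images.
- clip: black spring clip (binder-clip type) lying flat on the cabinet top: a wedge-shaped black body 34 x 51 mm and 22 mm high, with two thin steel wire loops, one lying out to 53 mm on its -x side, the other folded over the body, up to 28 mm high. Origin under the middle of the body, on the cabinet top; x from the jaw edge to the thick spine, y along the 51 mm width, z up. Loose, about 35 g
- clip_middle (a point): middle of the clip's black body, 12 mm above the cabinet top; the place to point at. z up; the clip's highest point is 16 mm above it
- empty_jar: open clear glass jar, empty: 74 mm across, 85 mm tall, wall 3 mm, slight neck, mouth 68 mm across outside. Origin at the centre of its underside on the cabinet top, z up. Loose, about 180 g
- empty_jar_mouth (a point): centre of the empty jar's mouth, level with its rim, 85 mm above the cabinet top; the place to point at. z up
- bead_jar: bystander: a jar of the same glass, shape and size, filled to about 70 mm with brown wooden beads 20 mm across. Origin at the centre of its underside, z up
- tumbler: bystander: steel tumbler standing upside down, 83 mm across the rolled rim at the bottom, 62 mm at the closed top, 105 mm tall. Origin on the cabinet top at its centre, z up
- coil_stand: bystander: grey plastic mosquito-coil stand, a round dish 110 mm across and 13 mm high with a middle prong 40 mm high carrying a dark spiral coil. Origin at the centre of its underside, z up
- elephant: bystander: white ceramic elephant, 140 mm long, about 85 mm wide over the ears, 82 mm tall, head and trunk to its -x. Origin on the cabinet top below the middle of its length, z up
There are look-alikes about, which are no part of the job. Of the things like the clip, leave any that is red; of the rest the larger one is meant. What is shaped like the empty_jar but purple is not meant.

How it is judged (in metres and radians):
On the way, in this order (a step that is already met when the one before it is completed fails the run):
1. the fingertips dwell above the middle of the spring clip (horizontal distance between the grasp point and clip_middle below 0.025 m and z of the grasp point in the frame of clip_middle between 0.03 and 0.11 m), for 1.8 s.
2. the fingertips dwell above the mouth of the empty jar (horizontal distance between the grasp point and empty_jar_mouth below 0.028 m and z of the grasp point in the frame of empty_jar_mouth between 0.02 and 0.1 m), for 1.8 s.
At the end, for the whole second after the job is handed in: The hand still points at the empty jar: grasp point (some 20 mm behind the fingertips) within 28 mm sideways of the centre of its mouth and 20 to 100 mm above its rim; none of the six things has moved by 6 mm or is moving (all of step 2 and distance of each of clip, empty_jar, bead_jar, tumbler, coil_stand, elephant from where it was at the start of the episode below 0.006 m and linear speed of each of clip, empty_jar, bead_jar, tumbler, coil_stand, elephant below 0.02 m/s); the robot touches nothing.
It fails at once if the robot touches something (contact force between any of the fingers, the arm and anything else above 0.5 N).
It fails at once if one of the things is moved or lifted (distance of any of clip, empty_jar, bead_jar, tumbler, coil_stand, elephant from where it was at the start of the episode above 0.008 m).
It also fails if it takes over 48 s, if anything falls off the work surface, if the arm or the gripper's body presses on something with over 40 N, if the wrist force passes 120 N, or if a joint passes its speed limit or range.

## Working session

There is one attempt and no reset: what is moved stays moved. The work goes in short steps, Python scripts to look and compute and a tool call to move; the robot and the scene stay as the last step left them, time stands still between calls to the robot, and variables do not carry over. Pictures are saved under pics/ and viewed, at most 10 in all, crops included, and the job is handed in when it is done.

Besides the shell and the picture viewer there is one more tool, called as name(argument=value, ...), one argument or row to a line, values as JSON. step_arm: Moves the arm, as the interface text tells. Its arguments: {"type":"object","properties":{"deltas":{"type":"array","items":{"type":"object","properties":{"dx":{"type":"number"},"dy":{"type":"number"},"dz":{"type":"number"},"ax":{"type":"number"},"ay":{"type":"number"},"az":{"type":"number"}}}},"claw":{"type":"number"},"squeeze":{"type":"number"}},"required":["deltas"]}

```bash
mkdir -p pics; cat > h.py <<'E'
import numpy as np, cv2
from rig import robot
def ray(info,u,v,z):
    P=np.array(info["pose"]); d=P[:3,:3]@[(u-info["cx"])/info["fx"],(v-info["cy"])/info["fy"],1]
    o=P[:3,3]; return (o+d*(z-o[2])/d[2]).round(1)
E
python3 - <<'E'
from h import *
for n in("scene","top"):
    cv2.imwrite(f"pics/{n}0.png",robot.get_image(n)); i=robot.camera_info(n); print(n,i["fx"],i["cx"],i["cy"],np.array(i["pose"]).round(2).tolist())
print(robot.get_state()["ee_pos"],robot.get_state()["time"],robot.get_state()["width"])
E
```

```text
scene 426.29564115743756 324.441916561764 200.14488076123016 [[0.33, 0.66, -0.67, 1155.24], [0.94, -0.22, 0.25, -218.17], [0.02, -0.72, -0.7, 688.44], [0.0, 0.0, 0.0, 1.0]]
top 487.7948965841634 309.4483980081253 198.10357158377616 [[0.0, -1.0, 0.1, 442.42], [-1.0, -0.0, -0.02, -1.27], [0.02, -0.1, -1.0, 1053.53], [0.0, 0.0, 0.0, 1.0]]
[217.72738005 611.77682887 230.94493606] 0.1 85.55656488736652
```

View pics/top0.png

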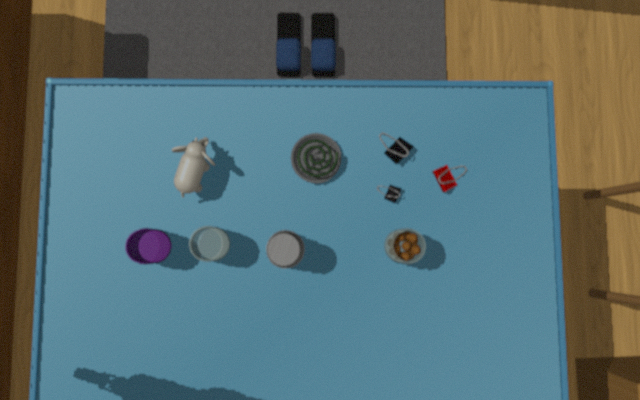

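View pics/scene0.png

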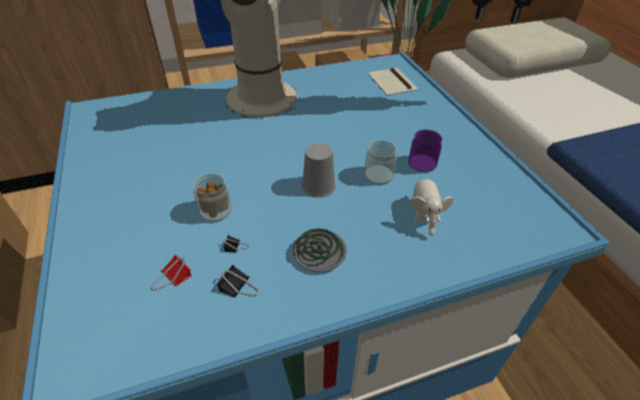

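Top view: three clips, the larger black at (399,150), a small black at (393,194) and a red at (445,179). The larger black one is the one meant. Four vessels: empty clear jar at (209,244), purple jar (149,246), bead jar (405,246) and steel tumbler (285,249). The clear one without beads is meant. The scene view agrees, with the big clip at (235,281) and the empty jar at (380,160). Next I measure both and confirm in one crop.

```bash
python3 - <<'E'
from h import *
T=cv2.imread("pics/top0.png"); S=cv2.imread("pics/scene0.png")
it,is_=robot.camera_info("top"),robot.camera_info("scene")
def blob(I,x0,x1,y0,y1,th):
    m=(I[y0:y1,x0:x1].max(2)<th).astype(np.uint8); m=cv2.morphologyEx(m,cv2.MORPH_CLOSE,np.ones((5,5)))
    n,l,s,c=cv2.connectedComponentsWithStats(m); k=1+s[1:,4].argmax()
    r=cv2.minAreaRect(np.argwhere(l==k)[:,::-1].astype(np.float32)); return np.array(r[0])+[x0,y0],s[k,4],r[1]
for n,I,i,b in(("top big",T,it,(375,420,130,170)),("top small",T,it,(375,410,180,206)),("scene big",S,is_,(212,265,262,302))):
    c,a,w=blob(I,*b,70); print(n,c.round(1),a,np.round(w,1),ray(i,*c,12))
# glass rim in top: less saturated than the table
a=T[220:270,180:240]; hsv=cv2.cvtColor(a,cv2.COLOR_BGR2HSV); m=(hsv[...,1]<115).astype(np.uint8)
cs,_=cv2.findContours(m,0,1); c=cv2.convexHull(max(cs,key=cv2.contourArea)); e=cv2.fitEllipse(c); print("jar",e, ray(it,e[0][0]+180,e[0][1]+220,85))
cv2.ellipse(a2:=a.copy(),e,(0,0,255),1)
A=cv2.resize(a,None,fx=6,fy=6); B=cv2.resize(a2,None,fx=6,fy=6)
C=cv2.resize(T[125:210,370:475],(360,291)); D=cv2.resize(S[130:190,350:450],(400,240))
o=np.zeros((600,780,3),np.uint8); o[:300,:360]=A; o[:300,380:740]=B; o[305:596,:360]=C; o[305:545,375:775]=D
cv2.imwrite("pics/crop.png",o)
E
```

```text
top big [398.8 149.8] 357 [16.3 24. ] [ 649.7 -212.9   12. ]
top small [392.8 193.3] 158 [11.4 14.7] [ 554.5 -198.3   12. ]
scene big [231.5 282.2] 534 [21.2 27.8] [ 654.8 -215.5   12. ]
jar ((31.157302856445312, 16.241573333740234), (61.43681716918945, 108.01677703857422), 171.3592529296875) [460.6 176.3  85. ]
```

View pics/crop.png

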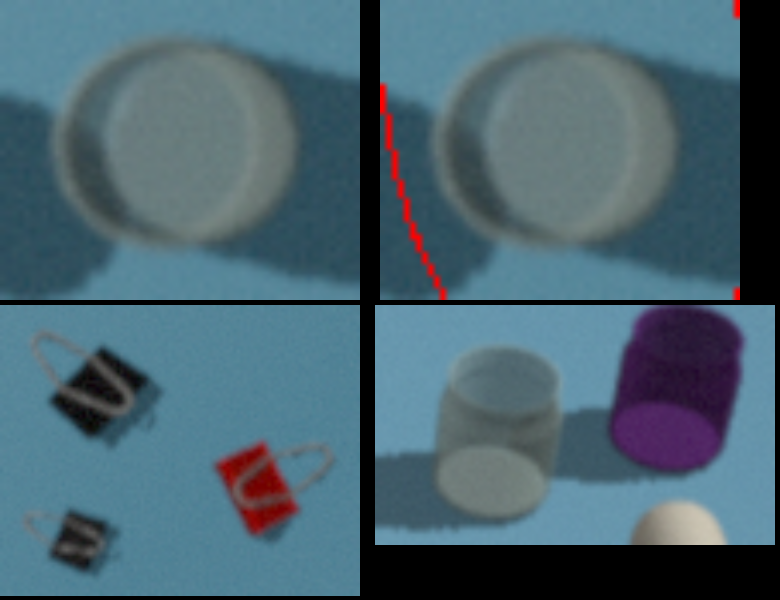

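The crop confirms both targets: the larger black clip (twice the area of the small one) and the clear jar with nothing in it. The jar's ellipse fit failed, because the mask leaked into the shadow. In the crop the rim centre reads about (206.4,243.7) in the top view and (382.2,149.2) in the scene view, and I'll ray-cast those. The clip is at about (651,-213).

```bash
python3 - <<'E'
from h import *
it,s=robot.camera_info("top"),robot.camera_info("scene")
print("rim",ray(it,206.4,243.7,85),ray(s,382.2,149.2,85)); print("floor",ray(it,210.2,243.7,3),ray(s,350+117/4,130+177/4,3))
E
```

```text
rim [445.9 185.4  85. ] [452.7 184.8  85. ]
floor [446.2 193.1   3. ] [447.7 189.1   3. ]
```

step_arm(
  deltas=[
    {"dx":1.35,"dy":-2.58,"az":-2.75},
    {"dx":1.35,"dy":-2.58,"az":-2.75},
    {"dx":1.35,"dy":-2.58,"az":-2.75},
    {"dx":1.35,"dy":-2.58,"az":-2.75},
    {"dx":1.35,"dy":-2.58,"az":-2.75},
    {"dx":1.35,"dy":-2.58,"az":-2.75},
    {"dx":1.35,"dy":-2.58,"az":-2.75},
    {"dx":1.35,"dy":-2.58,"az":-2.75},
  ],
  claw=1,
)

```text
$.deltas[0]: bad value
```

Jar mouth at about (448,187). The move was refused, so I'll supply all six keys.

step_arm(
  deltas=[
    {"dx":1.35,"dy":-2.58,"dz":0,"ax":0,"ay":0,"az":-2.75},
    {"dx":1.35,"dy":-2.58,"dz":0,"ax":0,"ay":0,"az":-2.75},
    {"dx":1.35,"dy":-2.58,"dz":0,"ax":0,"ay":0,"az":-2.75},
    {"dx":1.35,"dy":-2.58,"dz":0,"ax":0,"ay":0,"az":-2.75},
    {"dx":1.35,"dy":-2.58,"dz":0,"ax":0,"ay":0,"az":-2.75},
    {"dx":1.35,"dy":-2.58,"dz":0,"ax":0,"ay":0,"az":-2.75},
    {"dx":1.35,"dy":-2.58,"dz":0,"ax":0,"ay":0,"az":-2.75},
    {"dx":1.35,"dy":-2.58,"dz":0,"ax":0,"ay":0,"az":-2.75},
  ],
  claw=1,
)

```text
time: 0.77
ee_pos: [326.1, 404.4, 231.6]
ee_rot: [[-0.746, 0.665, -0.0], [0.665, 0.746, -0.0], [0.0, -0.001, -1.0]]
wrist_force: [-0.1, -0.7, 0.2]
width: 9.9
grasp_force: 0.0
```

Tracking is exact. Continuing.

step_arm(
  deltas=[
    {"dx":1.35,"dy":-2.58,"dz":0,"ax":0,"ay":0,"az":-2.75},
    {"dx":1.35,"dy":-2.58,"dz":0,"ax":0,"ay":0,"az":-2.75},
    {"dx":1.35,"dy":-2.58,"dz":0,"ax":0,"ay":0,"az":-2.75},
    {"dx":1.35,"dy":-2.58,"dz":0,"ax":0,"ay":0,"az":-2.75},
    {"dx":1.35,"dy":-2.58,"dz":0,"ax":0,"ay":0,"az":-2.75},
    {"dx":1.35,"dy":-2.58,"dz":0,"ax":0,"ay":0,"az":-2.75},
    {"dx":1.35,"dy":-2.58,"dz":0,"ax":0,"ay":0,"az":-2.75},
    {"dx":1.35,"dy":-2.58,"dz":0,"ax":0,"ay":0,"az":-2.75},
  ],
)

```text
time: 1.43
ee_pos: [434.0, 198.1, 231.7]
ee_rot: [[-0.443, 0.897, -0.0], [0.897, 0.443, -0.0], [0.0, -0.0, -1.0]]
wrist_force: [-0.0, 1.1, -0.2]
width: 9.8
grasp_force: 0.0
```

step_arm(
  deltas=[
    {"dx":1.35,"dy":-2.58,"dz":0,"ax":0,"ay":0,"az":-2.75},
    {"dx":1.35,"dy":-2.58,"dz":0,"ax":0,"ay":0,"az":-2.75},
    {"dx":1.35,"dy":-2.58,"dz":0,"ax":0,"ay":0,"az":-2.75},
    {"dx":1.35,"dy":-2.58,"dz":0,"ax":0,"ay":0,"az":-2.75},
    {"dx":1.35,"dy":-2.58,"dz":0,"ax":0,"ay":0,"az":-2.75},
    {"dx":1.35,"dy":-2.58,"dz":0,"ax":0,"ay":0,"az":-2.75},
    {"dx":1.35,"dy":-2.58,"dz":0,"ax":0,"ay":0,"az":-2.75},
    {"dx":1.35,"dy":-2.58,"dz":0,"ax":0,"ay":0,"az":-2.75},
  ],
)

```text
time: 2.1
ee_pos: [542.0, -8.1, 231.6]
ee_rot: [[-0.075, 0.997, -0.001], [0.997, 0.075, 0.0], [0.0, -0.001, -1.0]]
wrist_force: [-0.8, 0.8, 0.5]
width: 10.0
grasp_force: 0.0
```

step_arm(
  deltas=[
    {"dx":1.35,"dy":-2.58,"dz":0,"ax":0,"ay":0,"az":-2.75},
    {"dx":1.35,"dy":-2.58,"dz":0,"ax":0,"ay":0,"az":-2.75},
    {"dx":1.35,"dy":-2.58,"dz":0,"ax":0,"ay":0,"az":-2.75},
    {"dx":1.35,"dy":-2.58,"dz":0,"ax":0,"ay":0,"az":-2.75},
    {"dx":1.35,"dy":-2.58,"dz":0,"ax":0,"ay":0,"az":-2.75},
    {"dx":1.35,"dy":-2.58,"dz":0,"ax":0,"ay":0,"az":-2.75},
    {"dx":1.35,"dy":-2.58,"dz":0,"ax":0,"ay":0,"az":-2.75},
    {"dx":1.35,"dy":-2.58,"dz":0,"ax":0,"ay":0,"az":-2.75},
  ],
)

```text
time: 2.77
ee_pos: [650.0, -214.2, 231.3]
ee_rot: [[0.304, 0.953, -0.001], [0.953, -0.304, 0.0], [0.0, -0.001, -1.0]]
wrist_force: [0.5, -0.0, -0.2]
width: 10.0
grasp_force: 0.0
```

```bash
python3 - <<'E'
from h import *
i=robot.camera_info("wrist"); I=robot.get_image("wrist"); cv2.imwrite("pics/w1.png",I)
P=np.array(i["pose"]); print(P[:3,3].round(1), robot.get_state()["joints"])
m=(I.max(2)<60).astype(np.uint8); n,l,s,c=cv2.connectedComponentsWithStats(m)
for k in range(1,n):
    if s[k,4]>300: print(s[k],c[k].round(1),ray(i,*c[k],12))
p=np.linalg.inv(P)@[651,-213,12,1]; print("predicted px",i["fx"]*p[0]/p[2]+i["cx"],i["fy"]*p[1]/p[2]+i["cy"])
E
```

```text
[ 671.1 -145.2  373.8] [ 7.22946885 30.95258595 13.53754357 84.0111452  -7.29103218 65.79053175
  3.69686812]
[   0    0   98   51 3867] [51.2 20.7] [426.1  27.7  12. ]
[ 205    0   84   69 1500] [246.  40.] [615.4 -52.3  12. ]
[223   0  59  39 947] [251.6  16.9] [629.2 -33.6  12. ]
[ 425    0   87   75 2966] [467.5  32. ] [ 843.  -116.9   12. ]
[  551     0    79   154 11004] [588.   71.5] [ 962.3 -196.2   12. ]
[297 145  20  36 347] [306.8 163.4] [ 635.4 -198.6   12. ]
[312 150  26  36 489] [322.4 166.8] [ 651.8 -208.2   12. ]
[322 160  25  33 340] [335.  176.9] [ 662.6 -224.7   12. ]
[   29   239   586   161 45743] [321.2 349.3] [ 569.3 -461.8   12. ]
predicted px 322.9406336045789 170.73197030073823
```

View pics/w1.png

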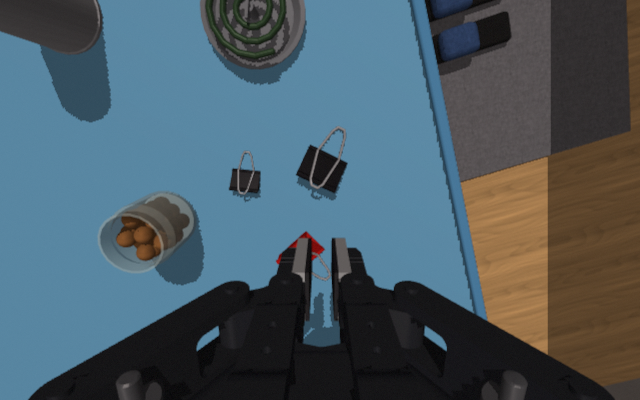

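The wrist view shows the big black clip's body at (322,169), right where I predicted it (323,171). Clear space below, so I descend with the tips to stop about 4 cm above the clip.

step_arm(
  deltas=[
    {"dx":0,"dy":0.1,"dz":-1.8,"ax":0,"ay":0,"az":0},
    {"dx":0,"dy":0.1,"dz":-1.8,"ax":0,"ay":0,"az":0},
    {"dx":0,"dy":0,"dz":-1.8,"ax":0,"ay":0,"az":0},
    {"dx":0,"dy":0,"dz":-1.8,"ax":0,"ay":0,"az":0},
    {"dx":0,"dy":0,"dz":-1.8,"ax":0,"ay":0,"az":0},
    {"dx":0,"dy":0,"dz":-1.8,"ax":0,"ay":0,"az":0},
    {"dx":0,"dy":0,"dz":-1.8,"ax":0,"ay":0,"az":0},
    {"dx":0,"dy":0,"dz":-1.4,"ax":0,"ay":0,"az":0},
  ],
)

```text
time: 3.48
ee_pos: [648.7, -210.5, 89.7]
ee_rot: [[0.302, 0.953, -0.002], [0.953, -0.302, 0.001], [0.0, -0.003, -1.0]]
wrist_force: [0.4, -0.0, -1.3]
width: 10.3
grasp_force: 0.0
```

step_arm(
  deltas=[
    {"dx":0,"dy":0,"dz":0,"ax":0,"ay":0,"az":0},
    {"dx":0,"dy":0,"dz":0,"ax":0,"ay":0,"az":0},
    {"dx":0,"dy":0,"dz":0,"ax":0,"ay":0,"az":0},
    {"dx":0,"dy":0,"dz":0,"ax":0,"ay":0,"az":0},
    {"dx":0,"dy":0,"dz":0,"ax":0,"ay":0,"az":0},
    {"dx":0,"dy":0,"dz":0,"ax":0,"ay":0,"az":0},
    {"dx":0,"dy":0,"dz":0,"ax":0,"ay":0,"az":0},
    {"dx":0,"dy":0,"dz":0,"ax":0,"ay":0,"az":0},
  ],
)

```text
time: 4.15
ee_pos: [650.1, -211.2, 92.4]
ee_rot: [[0.302, 0.953, 0.001], [0.953, -0.302, -0.0], [0.0, 0.001, -1.0]]
wrist_force: [0.0, -0.7, -0.2]
width: 10.0
grasp_force: 0.0
```

step_arm(
  deltas=[
    {"dx":0,"dy":0,"dz":0,"ax":0,"ay":0,"az":0},
    {"dx":0,"dy":0,"dz":0,"ax":0,"ay":0,"az":0},
    {"dx":0,"dy":0,"dz":0,"ax":0,"ay":0,"az":0},
    {"dx":0,"dy":0,"dz":0,"ax":0,"ay":0,"az":0},
    {"dx":0,"dy":0,"dz":0,"ax":0,"ay":0,"az":0},
    {"dx":0,"dy":0,"dz":0,"ax":0,"ay":0,"az":0},
    {"dx":0,"dy":0,"dz":0,"ax":0,"ay":0,"az":0},
    {"dx":0,"dy":0,"dz":0,"ax":0,"ay":0,"az":0},
  ],
)

```text
time: 4.82
ee_pos: [649.8, -211.2, 91.9]
ee_rot: [[0.302, 0.953, 0.0], [0.953, -0.302, -0.0], [-0.0, 0.0, -1.0]]
wrist_force: [0.6, -0.4, 1.0]
width: 10.4
grasp_force: 0.0
```

```bash
python3 - <<'E'
from h import *
a=robot.get_image("scene")[190:320,150:350]
cv2.imwrite("pics/s1.png",cv2.resize(a,None,fx=3,fy=3)); print(robot.get_state()["ee_pos"])
E
```

```text
[ 649.83518247 -211.21171725   91.91841864]
```

View pics/s1.png

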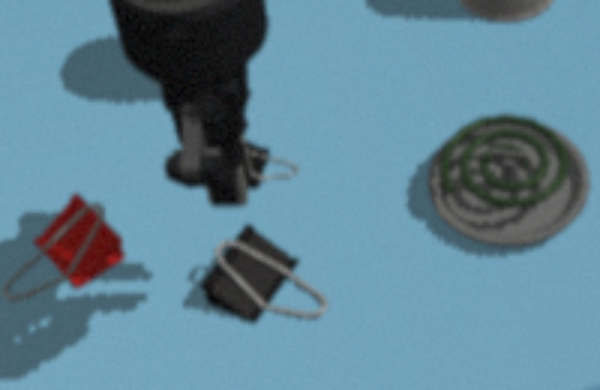

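The tips at about (226,257) sit right above the big clip (234,281), with clearance, and nothing has been disturbed. Holding on.

step_arm(
  deltas=[
    {"dx":0,"dy":0,"dz":0,"ax":0,"ay":0,"az":0},
    {"dx":0,"dy":0,"dz":0,"ax":0,"ay":0,"az":0},
    {"dx":0,"dy":0,"dz":0,"ax":0,"ay":0,"az":0},
    {"dx":0,"dy":0,"dz":0,"ax":0,"ay":0,"az":0},
    {"dx":0,"dy":0,"dz":0,"ax":0,"ay":0,"az":0},
    {"dx":0,"dy":0,"dz":0,"ax":0,"ay":0,"az":0},
    {"dx":0,"dy":0,"dz":0,"ax":0,"ay":0,"az":0},
    {"dx":0,"dy":0,"dz":0,"ax":0,"ay":0,"az":0},
  ],
)

```text
time: 5.53
ee_pos: [649.8, -211.2, 91.9]
ee_rot: [[0.302, 0.953, 0.0], [0.953, -0.302, -0.0], [0.0, 0.0, -1.0]]
wrist_force: [0.4, -0.3, 1.2]
width: 10.0
grasp_force: 0.0
```

step_arm(
  deltas=[
    {"dx":0,"dy":0,"dz":0,"ax":0,"ay":0,"az":0},
    {"dx":0,"dy":0,"dz":0,"ax":0,"ay":0,"az":0},
    {"dx":0,"dy":0,"dz":0,"ax":0,"ay":0,"az":0},
    {"dx":0,"dy":0,"dz":0,"ax":0,"ay":0,"az":0},
    {"dx":0,"dy":0,"dz":0,"ax":0,"ay":0,"az":0},
    {"dx":0,"dy":0,"dz":0,"ax":0,"ay":0,"az":0},
    {"dx":0,"dy":0,"dz":0,"ax":0,"ay":0,"az":0},
    {"dx":0,"dy":0,"dz":0,"ax":0,"ay":0,"az":0},
  ],
)

```text
time: 6.2
ee_pos: [649.8, -211.2, 91.9]
ee_rot: [[0.302, 0.953, 0.0], [0.953, -0.302, 0.0], [0.0, 0.0, -1.0]]
wrist_force: [0.7, 0.1, -0.1]
width: 9.9
grasp_force: 0.0
```

step_arm(
  deltas=[
    {"dx":0,"dy":0,"dz":0,"ax":0,"ay":0,"az":0},
    {"dx":0,"dy":0,"dz":0,"ax":0,"ay":0,"az":0},
    {"dx":0,"dy":0,"dz":1.0,"ax":0,"ay":0,"az":0},
    {"dx":0,"dy":0,"dz":2.5,"ax":0,"ay":0,"az":0},
    {"dx":0,"dy":0,"dz":3,"ax":0,"ay":0,"az":0},
    {"dx":0,"dy":0,"dz":3,"ax":0,"ay":0,"az":0},
    {"dx":0,"dy":0,"dz":3,"ax":0,"ay":0,"az":0},
    {"dx":0,"dy":0,"dz":1.5,"ax":0,"ay":0,"az":0},
  ],
)

```text
time: 6.87
ee_pos: [651.6, -212.1, 237.5]
ee_rot: [[0.302, 0.953, 0.006], [0.953, -0.302, -0.002], [0.0, 0.007, -1.0]]
wrist_force: [0.2, -0.0, 0.2]
width: 10.1
grasp_force: 0.0
```

step_arm(
  deltas=[
    {"dx":-1.27,"dy":2.49,"dz":0,"ax":0,"ay":0,"az":2.5},
    {"dx":-1.27,"dy":2.49,"dz":0,"ax":0,"ay":0,"az":2.5},
    {"dx":-1.27,"dy":2.49,"dz":0,"ax":0,"ay":0,"az":2.5},
    {"dx":-1.27,"dy":2.49,"dz":0,"ax":0,"ay":0,"az":2.5},
    {"dx":-1.27,"dy":2.49,"dz":0,"ax":0,"ay":0,"az":2.5},
    {"dx":-1.27,"dy":2.49,"dz":0,"ax":0,"ay":0,"az":2.5},
    {"dx":-1.27,"dy":2.49,"dz":0,"ax":0,"ay":0,"az":2.5},
    {"dx":-1.27,"dy":2.49,"dz":0,"ax":0,"ay":0,"az":2.5},
  ],
)

```text
time: 7.53
ee_pos: [547.6, -11.0, 232.9]
ee_rot: [[-0.044, 0.999, 0.001], [0.999, 0.044, -0.0], [-0.0, 0.001, -1.0]]
wrist_force: [0.3, 1.4, -0.0]
width: 10.0
grasp_force: 0.0
```

step_arm(
  deltas=[
    {"dx":-1.27,"dy":2.49,"dz":0,"ax":0,"ay":0,"az":2.5},
    {"dx":-1.27,"dy":2.49,"dz":0,"ax":0,"ay":0,"az":2.5},
    {"dx":-1.27,"dy":2.49,"dz":0,"ax":0,"ay":0,"az":2.5},
    {"dx":-1.27,"dy":2.49,"dz":0,"ax":0,"ay":0,"az":2.5},
    {"dx":-1.27,"dy":2.49,"dz":0,"ax":0,"ay":0,"az":2.5},
    {"dx":-1.27,"dy":2.49,"dz":0,"ax":0,"ay":0,"az":2.5},
    {"dx":-1.27,"dy":2.49,"dz":0,"ax":0,"ay":0,"az":2.5},
    {"dx":-1.27,"dy":2.49,"dz":0,"ax":0,"ay":0,"az":2.5},
  ],
)

```text
time: 8.2
ee_pos: [446.1, 188.2, 233.0]
ee_rot: [[-0.383, 0.924, 0.001], [0.924, 0.383, 0.0], [-0.0, 0.001, -1.0]]
wrist_force: [0.6, 0.9, 0.0]
width: 10.1
grasp_force: 0.0
```

```bash
python3 - <<'E'
from h import *
i=robot.camera_info("wrist"); I=robot.get_image("wrist")
P=np.array(i["pose"]); Q=np.linalg.inv(P); C=np.array([448,187])
for z,r in((85,34),(0,37)):
    t=np.linspace(0,2*np.pi,41); X=np.c_[C[0]+r*np.cos(t),C[1]+r*np.sin(t),0*t+z,0*t+1]@Q.T
    px=np.c_[i["fx"]*X[:,0]/X[:,2]+i["cx"],i["fy"]*X[:,1]/X[:,2]+i["cy"]]
    cv2.polylines(I,[px.round().astype(int)],True,(0,0,255) if z else (0,255,0),1)
    print(px.mean(0).round(1))
cv2.imwrite("pics/w2.png",I); print(robot.get_state()["ee_pos"],robot.get_state()["joints"].round(1))
E
```

```text
[323.6 188.4]
[323.1 171.6]
[443.08497613 194.36722731 232.95466118] [-22.    9.9  -5.2 112.6   0.9  57.4  -4.6]
```

View pics/w2.png

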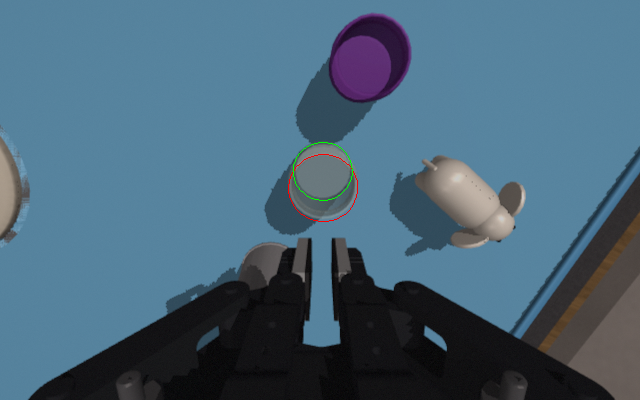

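Wrist view: the predicted rim (red, centre (324,188)) and base (green) circles lie on the empty jar. The purple jar is at (370,58) and the elephant at (470,200), both clear. Now I descend gently to about 4 cm above the rim and dwell.

step_arm(
  deltas=[
    {"dx":0.1,"dy":0,"dz":0,"ax":0,"ay":0,"az":0},
    {"dx":0,"dy":0,"dz":0,"ax":0,"ay":0,"az":0},
    {"dx":0,"dy":0,"dz":-1,"ax":0,"ay":0,"az":0},
    {"dx":0,"dy":0,"dz":-1.5,"ax":0,"ay":0,"az":0},
    {"dx":0,"dy":0,"dz":-1.7,"ax":0,"ay":0,"az":0},
    {"dx":0,"dy":0,"dz":-1.7,"ax":0,"ay":0,"az":0},
    {"dx":0,"dy":0,"dz":-1.3,"ax":0,"ay":0,"az":0},
    {"dx":0,"dy":0,"dz":-1,"ax":0,"ay":0,"az":0},
  ],
)

```text
time: 8.92
ee_pos: [447.4, 185.3, 148.1]
ee_rot: [[-0.379, 0.926, -0.002], [0.926, 0.379, -0.001], [-0.001, -0.002, -1.0]]
wrist_force: [0.4, 0.2, 0.5]
width: 10.1
grasp_force: 0.0
```

step_arm(
  deltas=[
    {"dx":0,"dy":0,"dz":0,"ax":0,"ay":0,"az":0},
    {"dx":0,"dy":0,"dz":0,"ax":0,"ay":0,"az":0},
    {"dx":0,"dy":0,"dz":0,"ax":0,"ay":0,"az":0},
    {"dx":0,"dy":0,"dz":0,"ax":0,"ay":0,"az":0},
    {"dx":0,"dy":0,"dz":0,"ax":0,"ay":0,"az":0},
    {"dx":0,"dy":0,"dz":0,"ax":0,"ay":0,"az":0},
    {"dx":0,"dy":0,"dz":0,"ax":0,"ay":0,"az":0},
    {"dx":0,"dy":0,"dz":0,"ax":0,"ay":0,"az":0},
  ],
)

```text
time: 9.58
ee_pos: [447.8, 187.3, 150.2]
ee_rot: [[-0.381, 0.924, 0.001], [0.924, 0.381, 0.0], [0.0, 0.001, -1.0]]
wrist_force: [-0.5, -0.4, -0.6]
width: 9.9
grasp_force: 0.0
```

step_arm(
  deltas=[
    {"dx":0,"dy":0,"dz":0,"ax":0,"ay":0,"az":0},
    {"dx":0,"dy":0,"dz":0,"ax":0,"ay":0,"az":0},
    {"dx":0,"dy":0,"dz":0,"ax":0,"ay":0,"az":0},
    {"dx":0,"dy":0,"dz":0,"ax":0,"ay":0,"az":0},
    {"dx":0,"dy":0,"dz":0,"ax":0,"ay":0,"az":0},
    {"dx":0,"dy":0,"dz":0,"ax":0,"ay":0,"az":0},
    {"dx":0,"dy":0,"dz":0,"ax":0,"ay":0,"az":0},
    {"dx":0,"dy":0,"dz":0,"ax":0,"ay":0,"az":0},
  ],
)

```text
time: 10.25
ee_pos: [447.6, 187.2, 149.9]
ee_rot: [[-0.381, 0.924, -0.0], [0.924, 0.381, 0.0], [0.0, -0.0, -1.0]]
wrist_force: [0.1, 0.5, 0.8]
width: 10.1
grasp_force: 0.0
```

step_arm(
  deltas=[
    {"dx":0,"dy":0,"dz":0,"ax":0,"ay":0,"az":0},
    {"dx":0,"dy":0,"dz":0,"ax":0,"ay":0,"az":0},
    {"dx":0,"dy":0,"dz":0,"ax":0,"ay":0,"az":0},
    {"dx":0,"dy":0,"dz":0,"ax":0,"ay":0,"az":0},
    {"dx":0,"dy":0,"dz":0,"ax":0,"ay":0,"az":0},
    {"dx":0,"dy":0,"dz":0,"ax":0,"ay":0,"az":0},
    {"dx":0,"dy":0,"dz":0,"ax":0,"ay":0,"az":0},
    {"dx":0,"dy":0,"dz":0,"ax":0,"ay":0,"az":0},
  ],
)

```text
time: 10.92
ee_pos: [447.6, 187.2, 149.9]
ee_rot: [[-0.381, 0.924, 0.0], [0.924, 0.381, 0.0], [0.0, 0.0, -1.0]]
wrist_force: [-0.5, -0.2, -1.7]
width: 9.9
grasp_force: 0.0
```

step_arm(
  deltas=[
    {"dx":0,"dy":0,"dz":0,"ax":0,"ay":0,"az":0},
    {"dx":0,"dy":0,"dz":0,"ax":0,"ay":0,"az":0},
    {"dx":0,"dy":0,"dz":0,"ax":0,"ay":0,"az":0},
    {"dx":0,"dy":0,"dz":0,"ax":0,"ay":0,"az":0},
    {"dx":0,"dy":0,"dz":0,"ax":0,"ay":0,"az":0},
    {"dx":0,"dy":0,"dz":0,"ax":0,"ay":0,"az":0},
    {"dx":0,"dy":0,"dz":0,"ax":0,"ay":0,"az":0},
    {"dx":0,"dy":0,"dz":0,"ax":0,"ay":0,"az":0},
  ],
)

```text
time: 11.58
ee_pos: [447.6, 187.2, 149.9]
ee_rot: [[-0.381, 0.924, -0.0], [0.924, 0.381, 0.0], [0.0, 0.0, -1.0]]
wrist_force: [-0.1, -0.2, -0.6]
width: 10.0
grasp_force: 0.0
```

```bash
python3 - <<'E'
from h import *
cv2.imwrite("pics/s2.png",cv2.resize(robot.get_image("scene")[80:300,150:470],None,fx=2.5,fy=2.5)); print(robot.get_state()["ee_pos"])
E
```

```text
[447.65832503 187.20673909 149.9401423 ]
```

View pics/s2.png

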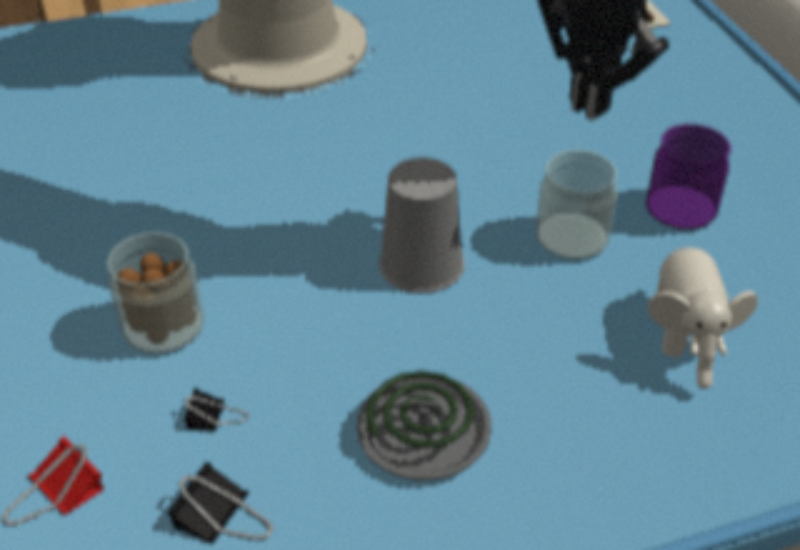

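Clear of everything and nothing disturbed. The gap from tips (387,125) to rim (382,149) looks slightly large in this view, so I'll check it by projection, at no clock cost.

```bash
python3 - <<'E'
from h import *
for n in("scene","top"):
    i=robot.camera_info(n);Q=np.linalg.inv(np.array(i["pose"]))
    for z in(85,127.9):
        p=Q@[447.6,187.2,z,1]; print(n,z,(i["fx"]*p[0]/p[2]+i["cx"]).round(1),(i["fy"]*p[1]/p[2]+i["cy"]).round(1))
I=robot.get_image("top"); cv2.imwrite("pics/t2.png",cv2.resize(I[160:340,90:330],None,fx=3,fy=3))
E
```

```text
scene 85 382.2 147.7
scene 127.9 384.3 132.6
top 85 205.5 242.8
top 127.9 201.1 242.7
```

View pics/t2.png

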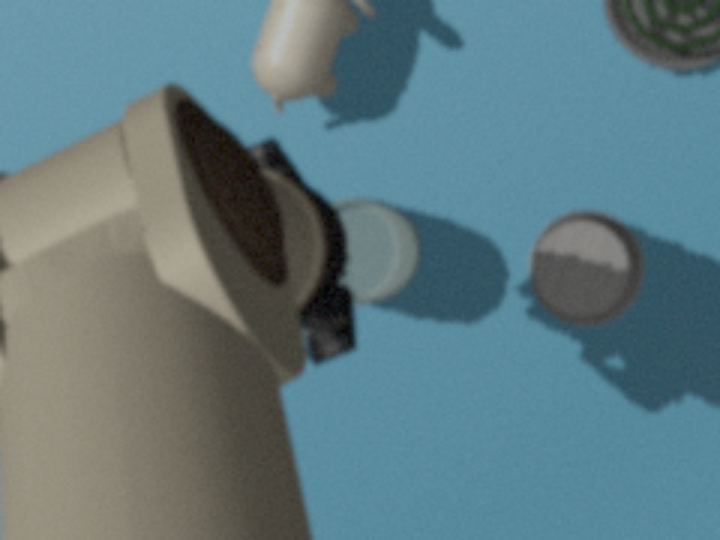

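```bash
python3 - <<'E'
from h import *
def pr(i,X):
    p=np.c_[np.atleast_2d(X),np.ones(len(np.atleast_2d(X)))]@np.linalg.inv(np.array(i["pose"])).T
    return np.c_[i["fx"]*p[:,0]/p[:,2]+i["cx"],i["fy"]*p[:,1]/p[:,2]+i["cy"]]
t=np.linspace(0,2*np.pi,41); R=np.c_[447.6+34*np.cos(t),187.2+34*np.sin(t),0*t+85]
i=robot.camera_info("wrist"); I=robot.get_image("wrist"); W=cv2.resize(I[40:340,180:480],None,fx=1.3,fy=1.3)
cv2.polylines(W,[((pr(i,R)-[180,40])*1.3).round().astype(int)],True,(0,0,255),1)
q=(pr(i,[447.6,187.2,127.9])[0]-[180,40])*1.3; cv2.circle(W,tuple(q.round().astype(int)),4,(0,255,255),1)
i=robot.camera_info("scene"); S=cv2.resize(robot.get_image("scene")[90:190,335:435],None,fx=4,fy=4)
cv2.polylines(S,[((pr(i,R)-[335,90])*4).round().astype(int)],True,(0,0,255),1)
q=(pr(i,[447.6,187.2,127.9])[0]-[335,90])*4; cv2.circle(S,tuple(q.round().astype(int)),4,(0,255,255),1)
print("clip tip pred",pr(i,[649.8,-211.2,69.9])); o=np.zeros((400,800,3),np.uint8); o[:390,:390]=W; o[:,400:]=S
cv2.imwrite("pics/c2.png",o)
E
```

```text
clip tip pred [[229.03082538 260.68692374]]
```

View pics/c2.png

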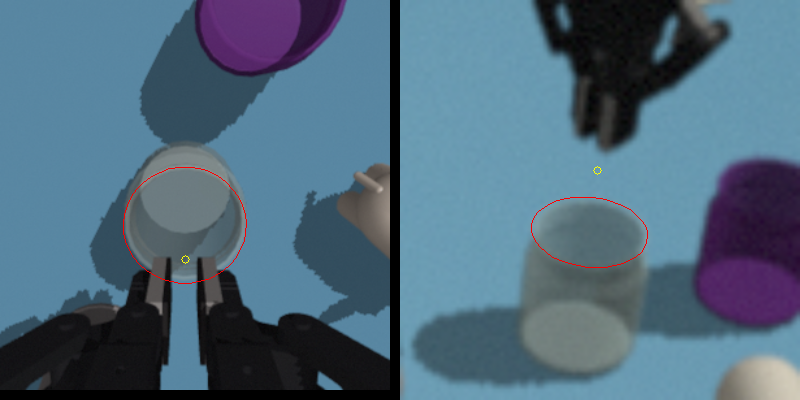

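In both views the predicted rim circle lies on the empty jar's mouth, and the tips are over it in the middle of the allowed height. Handing in.

```bash
python3 -c "
from rig import robot
print(robot.job_done())"
```

```text
the job is handed in; nothing more can be done
None
```

I pointed at the large black spring clip for over two seconds, then at the empty jar's mouth for over two seconds. The job was handed in with the hand still pointing at the jar, and the forces and pictures showed nothing touched or moved; the judge's verdict was not shown.

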